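# Start and run in the filler plug of a bench steam cleaner

### The job

Close the bench steam cleaner: take the T-handled brass filler plug that stands on the bench, set it upright in the filler neck on top of the casing and, resting lightly on it, turn it back (anticlockwise seen from above) until you feel it drop into the thread start. Then run it in clockwise, without forcing it or letting it go in crooked, until its flange sits fully down on the rim of the neck, and let go of it. Leave the cork bung, the solder spool and the film canister where they are.

Things in the scene. Friction and masses are not known exactly. Their poses are not given: they have to be found in the camera images.
- plug: Loose brass filler plug, 0.2 kg, 70 mm tall, upright on its nose; origin under the nose, z up its axis, x along the handle bar. Nose 23 mm across, tapering out to 31 mm at 10 mm height; 31 mm stem with three equally spaced 5 mm lugs (one on +x, 44 mm across tips, 12 to 17 mm up); flange 58 mm diameter, 28 to 34 mm up; handle bar 46 mm long (x), 12 mm thick (y), 44 to 70 mm up, on a 12 mm round hub.
- plug_grip (a point): Middle of the plug's handle bar, on its axis: 56 mm above the nose's underside, 28 mm above the flange's underside, 22 mm above its top; axes as the plug's. Grip the bar across its 12 mm thickness (y); 60 N of grip is plenty. The plug stays where it is when let go in the thread.
- steam_cleaner: Bench steam cleaner, fixed: casing 130 mm deep (x), 150 mm wide (y), 86 mm high, gauge and switch on its front (-x), nozzle on its right (-y); origin on the bench under its centre. A steel filler neck, 58 mm diameter, stands up in the middle of its top. More than 80 N between plug and cleaner is forcing it.
- neck_rim (a point): Centre of the neck's mouth at rim height, 119 mm above the bench, z up. With the plug home its flange rests on this rim, plug_grip 28 mm above this point. Bore 47 mm wide; inside a right-hand three-start thread with a 35 mm clear hole, 5 mm advance per radian, 2.8 mm end play. The angle of its starts differs each time, is not tied to the casing and must be felt.
- spool_mid (a point): Bystander: solder spool, 42 mm diameter, 22 mm high; point at its middle. Leave it.
- bung_mid (a point): Bystander: cork bung, 46 mm diameter, 20 mm high; point at its middle. Leave it.
- canister_mid (a point): Bystander: film canister, 33 mm diameter, 54 mm high; point at its middle. Leave it.
- thread_top (a point): On the neck's axis where the thread begins, 1.5 mm below the rim. Set down here, the lugs ride on the thread (flange 8 to 16 mm above the rim) or drop straight in. Turned anticlockwise under 2 to 8 N they climb 5 mm per radian (from a stop's top first fall 7 mm onto the thread) and within 2.1 rad drop 11 mm into the starts: flange 3 to 6.5 mm above the rim. Clockwise before that they meet stops.
- thread_low (a point): On the neck's axis, 11.5 mm below the rim: height of the top of the lugs when the plug is home. After the drop a stop blocks turning on anticlockwise; clockwise 0.7 to 1.2 rad, following the plug down 5 mm per radian, brings the flange onto the rim; it can then turn another 0.4 to 0.6 rad without sinking, before a solid stop: do not force it there.
There are look-alikes about, which are no part of the job. Of the things shaped like the plug, the brass one is meant.

How it is judged:
By the outcome, as a careful person would: the job done as asked, in the order asked, and still so for the second after the job is handed in, with the robot touching nothing.
It also fails if it takes over 64 s, if anything falls off the work surface, if the arm or the gripper's body presses on something with over 40 N, if the wrist force passes 120 N, or if a joint passes its speed limit or range.

### The arm

A 7-joint arm with a two-finger parallel gripper is mounted at the origin on a cart in front of the work surface, level with it; the furniture and walls round the work are solid. World frame = base frame: x ahead of the robot, y to its left, z up, the work surface at z = 0. Lengths are in mm, angles in degrees, forces in N, time in s.
With the tool pointing down it reaches from about 400 to 850 mm from the base axis. Payload 10.4 kg.
Tool frame: the origin (TCP) lies midway between the tips of the shut fingers; the grasp point (between the pads) lies r.pinch_z behind it (r.pinch_z is the distance from the TCP to the grasp point, in mm); z points along the fingers, y is the line along which they close (so a half turn about z gives the same grasp; the last joint's range is limited). The gripper opens to 85 mm and grips with 20 to 120 N. Pads are 22 mm wide; open, the fingers measure 114 mm over their backs; the gripper's body (76 mm by 85 mm) begins 54 mm behind the grasp point. The pads swing forward as they close: fully open they stand 13 mm farther back than shut.
Start: joints at [76.054, 19.034, -3.707, 83.658, 1.238, 77.344, -5.071], TCP at [136.902, -609.844, 231.338] pointing down, gripper open.
Joint ranges: [-148.97, 148.97], [-28.65, 121.19], [-84.17, 76.75], [9.2, 138.47], [-72.65, 252.65], [3.7, 117.97], [-149.18, 149.18]. Speed limits (degrees/s): [127.2, 127.2, 159.86, 159.86, 180, 180, 180].

### API

Orientations are given as a 3x3 rotation matrix whose columns are the frame's x, y, z axes.
In Python, from rig import r gives the robot as it stands. Calls block until the motion is done:
- r.movep(position, orientation): joint-space move of the TCP to a pose.
- r.move_l(position, feed=150, rotation=None): straight line of the TCP; rotation=None keeps the orientation; feed is the mean speed in mm/s.
- r.movej(angles): joint-space move.
- r.command_gripper(opening, effort=None): opening from 0.0 (shut) to 1.0 (fully open); effort is the grip in N (None keeps the last); returns when the fingers have stopped.
- r.sleep(seconds).
- r.ik(position, orientation): joint angles nearest the present ones, or None.
- r.read_camera(name): name is "scene" or "top"; returns a dict with "pixels" (384x512x3 uint8, red, green, blue), "z_map" (384x512 float32, mm along the optical axis (not along the pixel's ray), 0 where there is no reading), "mtx" (3x3 intrinsics, pixels), "R" (3x3) and "t" (3): a world point X has camera coordinates R X + t. Camera axes: x right, y down, z forward; pixel columns grow to the right and rows downward; lengths in mm; the calibration is good to about 2 mm. A picture is of the moment at which its call begins.
A pose or a line that the arm cannot do raises r.MotionError and nothing moves.
- r.job_done(): hands the job in; it is judged then, once.
Readings, each from a call of its own:
- r.get_clock(): time.
- r.get_qpos(): joint angles.
- r.get_joint_vel(): joint speeds.
- r.get_joint_torque(): joint torques, N m.
- r.get_tool_pos(): TCP position.
- r.get_ee_rot(): TCP orientation.
- r.get_contact_force(): force on the tool from outside, world axes, zero at the start.
- r.get_torque(): the same for the moment, N m.
- r.get_width(): opening from 0.0 (shut) to 1.0 (fully open).
- r.get_grip_force(): force on a finger pad.
Only numpy, scipy, OpenCV 4.12 (cv2) and the standard library are available. Lean on these libraries where they do the work, as an engineer would, in place of code of your own. Each camera call takes 0.05 s, during which the arm holds its last target. There are 200 camera calls.

## Working session

There is one attempt and no reset: what is moved stays moved. The work goes in short steps, each a Python script; the robot and the scene stay as the last script left them, time stands still between calls to the robot, and variables do not carry over. Pictures are saved under pics/ and viewed, at most 10 in all, crops included, and the job is handed in when it is done.

```bash
ls; mkdir -p pics
python3 - <<'E'
from rig import r
import cv2, numpy as np
for n in("scene","top"):
    c=r.read_camera(n); np.savez(n+"0.npz",**c)
    cv2.imwrite(f"pics/{n}0.png",cv2.resize(c["pixels"][:,:,::-1],(768,576)))
    print(n,c["mtx"].round(1).tolist(),(-c["R"].T@c["t"]).round(0),c["R"].round(2).tolist())
print(r.get_clock(),r.pinch_z,r.get_contact_force())
E
```

```text
pics
scene [[415.9, 0.0, 258.1], [0.0, 415.9, 192.7], [0.0, 0.0, 1.0]] [-391.  510.  791.] [[-0.47, -0.88, 0.0], [-0.53, 0.28, -0.8], [0.71, -0.38, -0.6]]
top [[477.6, 0.0, 252.1], [0.0, 477.6, 189.7], [0.0, 0.0, 1.0]] [ 280.   44. 1255.] [[-0.0, -1.0, -0.01], [-0.99, 0.0, -0.13], [0.13, 0.01, -0.99]]
0.1 18.700000000000003 [0.40206237 0.30823726 0.47521857]
```

View pics/scene0.png

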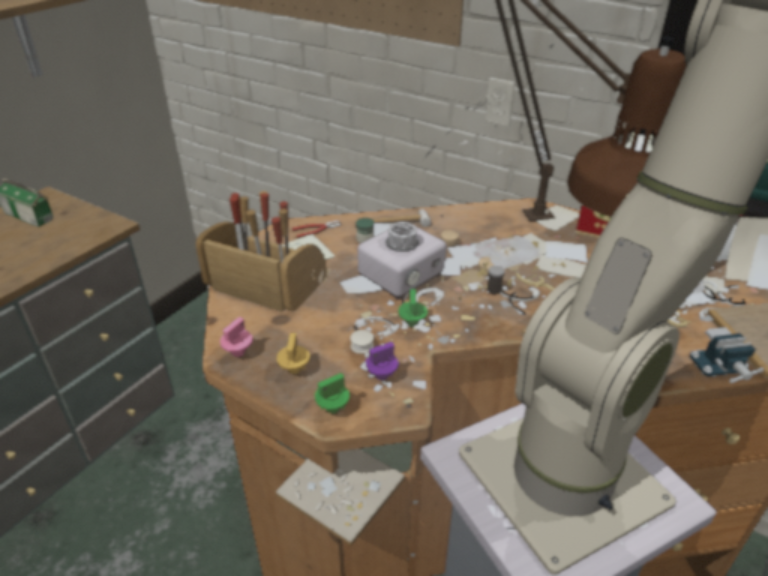

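View pics/top0.png

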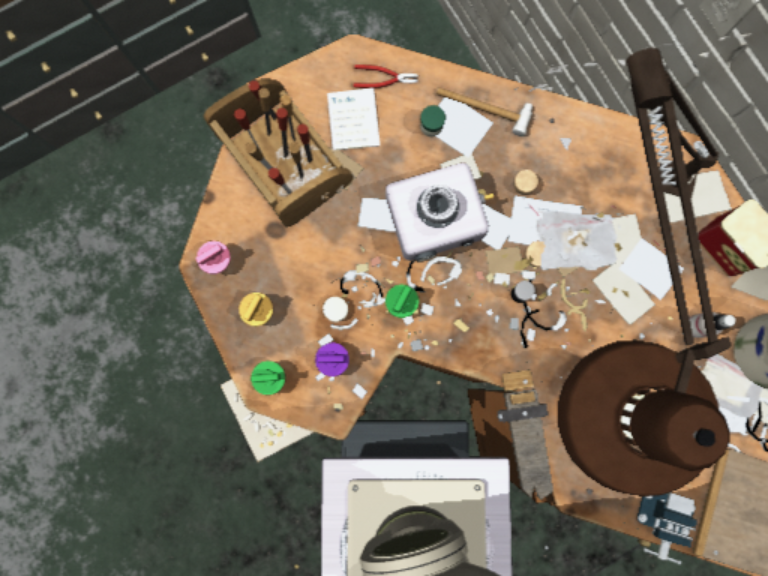

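The two views show five plug-shaped things, listed here by top-view pixel at 768-wide scale:
- pink (213,257)
- brass-yellow (256,309)
- green (403,301)
- green (267,378)
- purple (332,359)

I choose the brass-yellow one at (256,309), which is at (293,354) in the scene view. The neck is at (438,204) in the top view. Next I'll check the choice in a close crop and measure.

```bash
cat > h.py <<'E'
import numpy as np, cv2
def load(n): return dict(np.load(n+"0.npz"))
def ray(c,uv,z):
    uv=np.atleast_2d(uv).astype(float)
    d=np.c_[uv,np.ones(len(uv))]@np.linalg.inv(c["mtx"]).T@c["R"]
    o=-c["R"].T@c["t"]
    return o+d*((z-o[2])/d[:,2])[:,None]
def cloud(c):
    h,w=c["z_map"].shape; u,v=np.meshgrid(np.arange(w),np.arange(h))
    p=np.stack([u,v,np.ones_like(u)],-1)@np.linalg.inv(c["mtx"]).T*c["z_map"][...,None]
    return (p-c["t"])@c["R"]
E
python3 - <<'E'
from h import *
t,s=load("top"),load("scene")
a=cv2.resize(t["pixels"][180:235,140:205],None,fx=6,fy=6,interpolation=2)
b=cv2.resize(s["pixels"][210:265,165:230],None,fx=6,fy=6,interpolation=2)
cv2.imwrite("pics/crop1.png",np.hstack([a,b])[:,:,::-1])
P=cloud(t)
hsv=cv2.cvtColor(t["pixels"],cv2.COLOR_RGB2HSV)
print(hsv[206,171],hsv[200,165],hsv[195,150])
# plug points by height
for nm,(u0,u1,v0,v1),zs in(("plug",(150,192,188,224),((60,80),(24,42))),("neck",(262,325,105,175),((110,128),(80,95)))):
    Q=P[v0:v1,u0:u1].reshape(-1,3)
    for lo,hi in zs:
        q=Q[(Q[:,2]>lo)&(Q[:,2]<hi)]
        (cx,cy),(w,h),an=cv2.minAreaRect(q[:,:2].astype(np.float32))
        print(nm,lo,hi,len(q),np.median(q[:,2]).round(1),"rect",round(cx,1),round(cy,1),round(w,1),round(h,1),round(an,1),"circ",[np.round(x,1) for x in cv2.minEnclosingCircle(q[:,:2].astype(np.float32))])
Q=cloud(s)[215:262,170:222].reshape(-1,3)
for lo,hi in((60,80),(25,42)):
    q=Q[(Q[:,2]>lo)&(Q[:,2]<hi)&(abs(Q[:,0]-0)<2000)]; print("scene",lo,len(q),np.median(q,0).round(1),q.min(0).round(0),q.max(0).round(0))
E
```

```text
[ 19 160  86] [ 23 138 239] [ 14 109 159]
plug 60 80 96 68.5 rect 403.7 269.8 12.4 44.7 63.5 circ [array([403.6, 269.5]), np.float64(22.7)]
plug 24 42 274 33.8 rect 403.5 269.9 55.5 55.3 89.1 circ [array([403.4, 269.7]), np.float64(29.1)]
neck 110 128 273 117.1 rect 567.4 -40.3 56.1 58.2 88.5 circ [array([567.6, -40.4]), np.float64(29.7)]
neck 80 95 2346 85.5 rect 566.4 -40.6 128.4 146.1 16.1 circ [array([567.3, -40.3]), np.float64(90.5)]
scene 60 137 [383.1 268.3  70.1] [277. 247.  60.] [423. 287.  76.]
scene 25 237 [396.  274.3  35.5] [302. 244.  28.] [434. 301.  42.]
```

View pics/crop1.png

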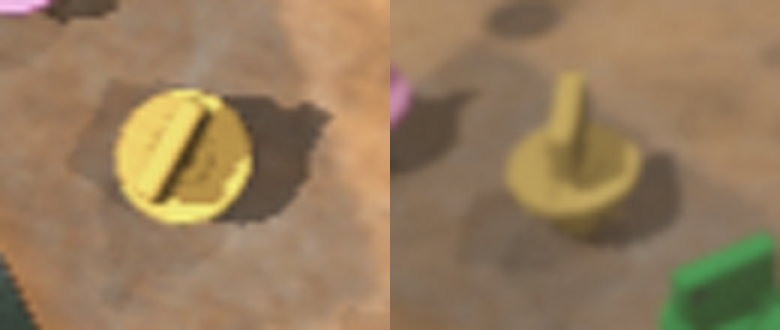

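The crop shows a brass T-handled plug (bar end to end (160,195) to (200,100) in the crop, flange centre (183,157)). Its measured sizes agree with the description: bar 12×45 mm, flange 58 mm, heights 34/69, and the neck is 58 mm at 117. Now I'll check for obstacles on the sweep and find usable wrist angles.

```bash
cat >> h.py <<'E'
PLUG=np.array([403.6,269.7]); NECK=np.array([567.4,-40.4]); BAR=-26.5
def down(yaw):  # tool z down, tool x at world yaw (deg)
    a=np.radians(yaw); x=np.array([np.cos(a),np.sin(a),0]); z=np.array([0,0,-1.]); return np.c_[x,np.cross(z,x),z]
E
python3 - <<'E'
from h import *
from rig import r
for n in("top","scene"):
    c=load(n); P=cloud(c)[c["z_map"]>0]
    P=P[(P[:,0]>-50)&(P[:,0]<750)&(abs(P[:,1])<700)&(P[:,2]>140)]
    print(n,"tall cells (x,y 100mm): maxz,minz")
    k=np.floor(P[:,:2]/100).astype(int)
    for a in np.unique(k,axis=0):
        q=P[(k==a).all(1)]
        if len(q)>8: print((a*100).tolist(),int(q[:,2].max()),int(q[:,2].min()),end="; ")
    print()
print(r.get_ee_rot().round(2).tolist())
for y in range(-180,180,15):
    a=r.ik([*NECK,140],down(y)); print(y,None if a is None else np.round(a).tolist())
for y in(BAR,BAR+180):
  for z in(39,200): print(y,z,np.round(r.ik([*PLUG,z],down(y)),1))
E
```

```text
top tall cells (x,y 100mm): maxz,minz
[0, -100] 384 141; [0, 0] 333 140; [100, -400] 377 347; [100, -300] 531 311; [100, -200] 364 306; [200, -400] 512 353; [200, -300] 555 314; [200, -200] 371 305; [300, -400] 488 333; [300, -300] 510 311; [400, -300] 571 335; [500, -400] 467 340; [500, -300] 617 255; [500, -200] 617 580; [500, 200] 202 149; [600, -500] 288 140; [600, -400] 408 227; [600, -300] 259 248; [600, 100] 205 141; [600, 200] 215 141; [700, -600] 187 140; [700, -500] 373 355; [700, -300] 283 184; [700, -200] 202 143; [700, 100] 195 141; [700, 200] 197 140; 
scene tall cells (x,y 100mm): maxz,minz
[-100, -200] 658 388; [-100, -100] 659 205; [-100, 0] 433 140; [0, -200] 658 649; [0, -100] 658 321; [0, 0] 440 140; [100, -300] 529 352; [100, -200] 365 305; [200, -400] 406 356; [200, -300] 553 330; [200, -200] 371 305; [300, -400] 486 354; [300, -300] 509 313; [400, -700] 513 409; [400, -300] 555 336; [500, -700] 511 218; [500, -400] 465 317; [500, -300] 552 253; [500, 200] 202 142; [600, -700] 494 161; [600, -600] 485 140; [600, -500] 286 140; [600, -400] 394 223; [600, 100] 202
[... 922 characters left out ...]
-43.0]
75 [38.0, 23.0, -47.0, 97.0, 18.0, 68.0, -28.0]
90 [38.0, 23.0, -47.0, 97.0, 18.0, 68.0, -14.0]
105 [39.0, 23.0, -48.0, 97.0, 18.0, 68.0, 1.0]
120 [39.0, 23.0, -48.0, 97.0, 18.0, 68.0, 16.0]
135 [40.0, 23.0, -49.0, 97.0, 19.0, 68.0, 31.0]
150 [40.0, 23.0, -50.0, 97.0, 19.0, 69.0, 46.0]
165 [42.0, 24.0, -52.0, 97.0, 20.0, 69.0, 60.0]
-26.5 39 [ -67.    14.8   31.   117.4   -9.8   50.3 -147.1]Traceback (most recent call last):
  File "<stdin>", line 16, in <module>
    return _wrapfunc(a, 'round', decimals=decimals, out=out)
    return _wrapit(obj, method, *args, **kwds)
    result = getattr(arr, method)(*args, **kwds)
TypeError: unsupported operand type(s) for *: 'NoneType' and 'float'
```

Run:
```python
from h import *
from rig import r
r.movej([76,-10,0,60,0,77,-5]); print(r.get_clock(),r.get_tool_pos().round())
r.movej([-33,-5,0,80,0,77,25]); print(r.get_clock(),r.get_tool_pos().round())
Y=BAR+180
for z in(130,39): 
    a=r.ik([*PLUG,z],down(Y)); print(None if a is None else np.round(a,1))
r.command_gripper(0.5)
r.movep([*PLUG,110],down(Y)); print(r.get_clock(),r.get_qpos().round(1),r.get_tool_pos().round(1),r.get_width())
c=r.read_camera("scene"); t=r.read_camera("top")
a=cv2.resize(t["pixels"][150:260,110:240],None,fx=3,fy=3); b=cv2.resize(c["pixels"][150:260,130:260],None,fx=3,fy=3)
cv2.imwrite("pics/a1.png",np.hstack([a,b])[:,:,::-1]); print(r.get_contact_force())
```

```text
2.1667 [  94. -567.  806.]
5.5667 [525. 285. 529.]
[-35.5   6.7  -3.9 111.4   0.5  61.9  23.9]
[-35.6  13.7  -3.9 115.8   1.2  50.5  23.3]
7.65 [-35.5   8.   -3.9 112.4   0.6  59.5  23.8] [404.6 270.3 111.2] 0.5026951488421623
[0.70253412 0.00445636 0.14645023]
```

View pics/a1.png

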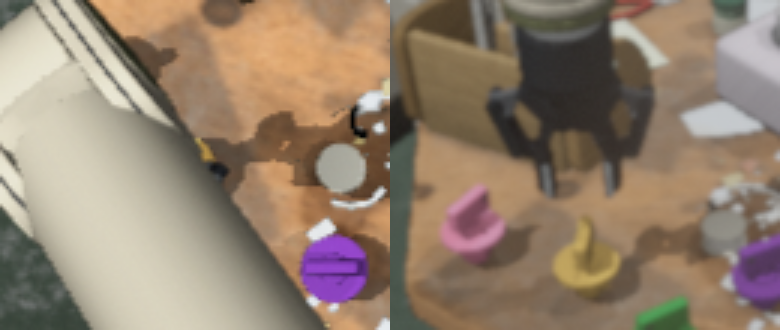

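The scene crop shows the open fingers at (545,185) and (612,185), directly above the brass plug at (585,260) and straddling the bar. I'll descend, grip and lift.

Run:
```python
from h import *
from rig import r
r.move_l([*PLUG,39],feed=100); print(r.get_tool_pos().round(1),r.get_contact_force().round(1))
r.command_gripper(0.0,60); print(r.get_width(),r.get_grip_force(),r.get_contact_force().round(1),r.get_tool_pos().round(1))
r.move_l([*PLUG,215],feed=180); r.sleep(.2); print(r.get_clock(),r.get_width(),r.get_grip_force(),r.get_contact_force().round(1))
r.movep([*NECK,190],down(50)); r.sleep(.3)
print(r.get_clock(),r.get_qpos().round(1),r.get_tool_pos().round(1),r.get_contact_force().round(1),r.get_torque().round(2))
c=r.read_camera("scene"); 
P=cloud(c)
cv2.imwrite("pics/a2.png",cv2.resize(c["pixels"][90:210,210:340],None,fx=4.5,fy=4.5)[:,:,::-1])
```

```text
[404.  269.9  39.5] [-0.2 -0.6 -0.7]
0.13070273752076972 60.55511104117613 [-0.3 -0.   2.7] [403.9 269.9  39.5]
10.3083 0.13033472725753295 59.792699727695435 [ 0.8  0.2 -1.7]
11.9333 [-15.9  13.5  17.8  96.6  -4.3  70.6 -37. ] [567.4 -39.7 190.1] [-0.7 -0.1 -1.5] [-0.01  0.01 -0.02]
```

View pics/a2.png

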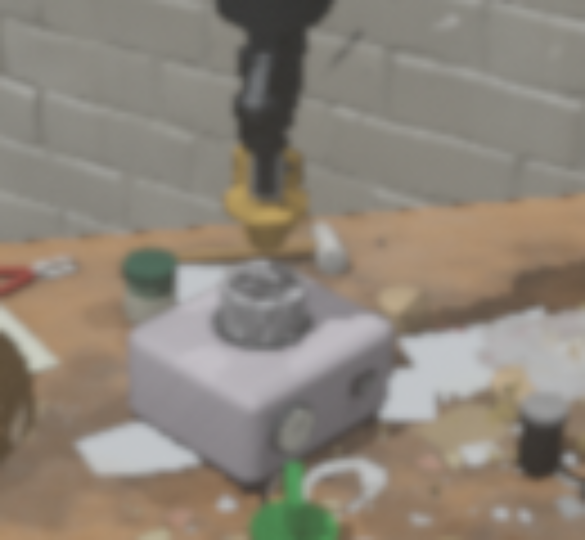

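Plug held upright at (265,205), above the neck at (265,290) in the crop. I'll lower it step by step, watching the force.

```bash
cat >> h.py <<'E'
def F(r,n=3):
    s=[]
    for _ in range(n): s.append(np.r_[r.get_contact_force(),r.get_torque()]); r.sleep(.01)
    return np.mean(s,0)
E
python3 - <<'E'
from h import *
from rig import r
r.move_l([*NECK,151],feed=80); r.sleep(.1)
b=F(r); np.save("base.npy",b); print(r.get_clock(),b.round(2),r.get_tool_pos().round(1))
z=151
while z>134:
    z-=1; r.move_l([*NECK,z],feed=20); f=F(r,2)-b
    print(z,r.get_tool_pos().round(1),f.round(1))
    if f[2]>3: break
print(r.get_clock())
E
```

```text
12.7417 [-0.19 -0.1  -2.6   0.05  0.01 -0.  ] [567.7 -40.4 151.5]
150 [567.5 -40.4 150.1] [-0.3  0.  -0.1 -0.1 -0.  -0. ]
149 [567.4 -40.4 149. ] [ 0.1  0.2  0.4 -0.1  0.  -0. ]
148 [567.4 -40.4 147.9] [-0.2  0.5  0.4 -0.1  0.   0. ]
147 [567.4 -40.4 147. ] [ 0.8  0.3  0.1 -0.  -0.  -0. ]
146 [567.6 -40.3 146.1] [ 1.5  1.   0.1  0.1 -0.2  0. ]
145 [567.6 -40.2 145. ] [ 2.   1.4  0.1  0.2 -0.5 -0. ]
144 [567.7 -40.3 144.4] [ 0.6  1.7  4.4  0.4 -0.2  0. ]
14.6083
```

Contact is soft, with the lugs riding on the thread (flange about 13.5 mm above the rim). Now I'll turn anticlockwise under light, force-controlled load.

```bash
cat > turn.py <<'E'
from h import *
from rig import r
b=np.load("base.npy"); xy=NECK.copy(); z=143.9; yaw=50.; log=[]
tcp0=130.5
def go(feed=25):
    r.move_l([*xy,z],feed=feed,rotation=down(yaw)); return F(r,2)-b
f=go(); why="range"
while yaw<50+135 and r.get_clock()<40:
    yaw+=4; z+=np.clip(.35+(f[2]-4)*.06,-.6,.9)
    xy+=np.clip(f[:2]*.05,-.15,.15); xy=NECK+np.clip(xy-NECK,-1.5,1.5)
    f=go(); p=r.get_tool_pos()
    print(round(r.get_clock(),1),yaw,"z",round(z,2),p.round(1),f.round(1))
    if abs(f[5])>1.5 or f[2]>14 or np.hypot(*f[:2])>15: why="force";break
    if f[2]<1:   # fell away: follow down without turning
        z0=z
        while z>132 and f[2]<2.5:
            z-=.8; f=go(20)
            xy+=np.clip(f[:2]*.05,-.15,.15)
        print("  followed down",round(z0-z,1),r.get_tool_pos().round(2),"h",round(r.get_tool_pos()[2]-tcp0,1),f.round(1))
        if r.get_tool_pos()[2]-tcp0<7.2: why="dropped";break
print(why,r.get_clock(),xy,z,yaw); np.save("st.npy",np.r_[xy,z,yaw])
E
python3 turn.py
```

```text
15.1 54.0 z 144.49 [567.6 -40.2 144.6] [ 1.9  2.   5.7  0.5 -0.5  0.1]
15.4 58.0 z 144.95 [567.4 -40.  144.7] [ 1.5  2.8  4.4  0.6 -0.4  0. ]
15.7 62.0 z 145.32 [567.1 -39.8 144.9] [-0.5  3.   2.6  0.9  0.2 -0. ]
15.9 66.0 z 145.59 [567.3 -40.1 145.2] [ 0.3  2.5 -0.2  0.6 -0.1  0. ]
  followed down 1.6 [567.7  -40.09 144.26] h 13.8 [-1.2  1.3  5.8  0.2  0.3  0. ]
16.7 70.0 z 144.44 [567.4 -39.9 144.2] [ 0.9  0.3  0.8  0.1 -0.2  0. ]
  followed down 9.6 [567.73 -39.63 135.12] h 4.6 [-0.8  0.1  3.1 -0.   0.2 -0. ]
dropped 19.9417 [567.52468362 -39.55981191] 134.84317889089263 70.0
```

Dropped into the start: flange about 4.6 mm above the rim, inside the 3–6.5 band. Now I'll run it in clockwise, following it down with light pressure.

```bash
cat > runin.py <<'E'
from h import *
from rig import r
b=np.load("base.npy"); *xy,z,yaw=np.load("st.npy"); xy=np.array(xy); y0=yaw; why="range"; zs=[r.get_tool_pos()[2]]
f=F(r)-b
while y0-yaw<88 and r.get_clock()<48:
    yaw-=4; z+=np.clip(-.35+(f[2]-4)*.06,-.8,.3)
    xy+=np.clip(f[:2]*.05,-.15,.15); xy=NECK+np.clip(xy-NECK,-1.8,1.8)
    r.move_l([*xy,z],feed=25,rotation=down(yaw)); f=F(r,2)-b; p=r.get_tool_pos(); zs.append(p[2])
    print(round(r.get_clock(),1),round(y0-yaw),"z",round(z,2),p.round(2),f.round(1))
    if abs(f[5])>1.5 or f[2]>20 or np.hypot(*f[:2])>20: why="force";break
    if y0-yaw>=36 and len(zs)>4 and zs[-5]-zs[-1]<.4 and f[2]>2: why="seated";break
print(why,r.get_clock(),r.get_qpos().round(1)); np.save("st2.npy",np.r_[xy,z,yaw])
E
python3 runin.py
```

```text
20.2 4 z 134.47 [567.72 -39.65 134.7 ] [ 0.2 -0.4  3.7 -0.1  0.1  0.1]
20.5 8 z 134.1 [567.73 -39.62 134.3 ] [-0.  -0.5  5.  -0.1  0.1  0. ]
20.8 12 z 133.81 [567.69 -39.61 133.94] [-0.5 -0.1  4.8 -0.2  0.1  0. ]
21.0 16 z 133.51 [567.64 -39.6  133.59] [-0.1 -0.4  5.  -0.1  0.1  0. ]
21.3 20 z 133.22 [567.6  -39.57 133.24] [ 0.6 -0.1  3.7 -0.1  0.   0. ]
21.6 24 z 132.85 [567.63 -39.57 132.86] [ 0.3  0.1  4.5 -0.  -0.   0. ]
21.8 28 z 132.53 [567.59 -39.59 132.5 ] [ 0.4 -0.1  4.2 -0.  -0.   0. ]
22.1 32 z 132.19 [567.57 -39.61 132.12] [-0.   0.2  4.2 -0.  -0.   0. ]
22.4 36 z 131.85 [567.57 -39.57 131.79] [ 0.  -0.2  2.4 -0.  -0.   0. ]
22.6 40 z 131.4 [567.57 -39.63 131.4 ] [-0.4 -0.5  3.2  0.   0.1 -0. ]
22.9 44 z 131.01 [567.55 -39.67 131.02] [-0.1  0.3  3.7  0.   0.1 -0. ]
23.2 48 z 130.64 [567.59 -39.6  130.68] [-0.3 -0.2  3.4 -0.   0.1 -0. ]
23.4 52 z 130.26 [567.75 -39.58 130.54] [-0.9 -0.1  6.   0.2  0.1 -0. ]
23.7 56 z 130.03 [567.86 -39.41 130.5 ] [-0.2  0.9  7.7  0.3  0.1 -0.1]
24.0 60 z 129.9 [567.98 -39.27 130.51] [-0.5  1.2  8.6  0.3  0.1 -0.1]
24.2 64 z 129.82 [568.1  -39.23 130.51] [-0.4  1.8  9.4  0.3 -0.  -0. ]
seated 24.2333 [-20.7  17.   23.8 100.7  -7.6  63.7 -78.4]
```

Seated: z stopped at 130.5, exactly h = 0, with about 9 N and no moment. I'll unload it, release, retreat and look.

```bash
python3 - <<'E'
from h import *
from rig import r
p=r.get_tool_pos(); yaw=np.load("st2.npy")[3]
r.move_l([p[0],p[1],130.4],feed=20,rotation=down(yaw)); print((F(r)-np.load("base.npy")).round(1))
r.command_gripper(0.5,20); print(r.get_width(),F(r).round(1),r.get_tool_pos().round(1))
r.move_l([p[0],p[1],230],feed=80); r.move_l([480,120,260],feed=200); r.sleep(.3); print(r.get_clock(),F(r).round(1))
r.move_l([380,200,300],feed=200)
for n in("scene","top"):
    c=r.read_camera(n); P=cloud(c); v,u=(slice(105,205),slice(215,325)) if n=="scene" else (slice(90,190),slice(240,350))
    cv2.imwrite(f"pics/f_{n}.png",cv2.resize(c["pixels"][v,u],None,fx=4,fy=4)[:,:,::-1])
    Q=P[v,u].reshape(-1,3); Q=Q[np.hypot(*(Q[:,:2]-NECK).T)<32]
    for lo,hi in((120,131),(155,170)):
        q=Q[(Q[:,2]>lo)&(Q[:,2]<hi)]
        if len(q)>5: 
            A=np.c_[q[:,:2]-NECK,np.ones(len(q))]; k=np.linalg.lstsq(A,q[:,2],rcond=None)[0]
            print(n,lo,len(q),np.median(q,0).round(1),"tilt deg",np.degrees(k[:2]).round(1))
print(r.get_clock())
E
python3 -c "
import cv2,numpy as np
cv2.imwrite('pics/f.png',cv2.resize(np.hstack([cv2.imread('pics/f_scene.png'),cv2.imread('pics/f_top.png')]),(792,360)))"
```

```text
[-1.7  1.2  6.7  0.2  0.2  0.1]
0.5019040006145226 [-0.5  0.4 -0.  -0.  -0.   0. ] [568.  -39.3 130.2]
27.7083 [ 0.1 -0.1 -0.3  0.   0.   0. ]
scene 120 137 [557.7 -31.2 126.7] tilt deg [ 2.7 -1.7]
scene 155 50 [561.9 -36.9 160.9] tilt deg [  2.5 -11.9]
top 120 323 [564.8 -36.  124.5] tilt deg [-0.2  0.1]
top 155 99 [567.5 -41.  160.4] tilt deg [-0.3  0.6]
28.65
```

View pics/f.png

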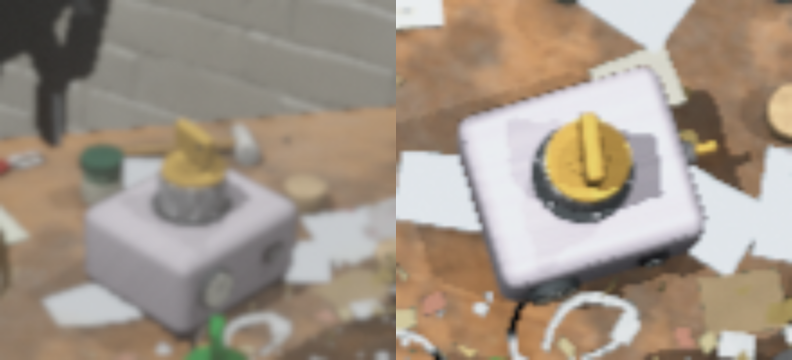

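The plug sits level on the neck, at (195,165) in the left crop and (590,158) in the right. The flange top measures 124.5 mm (125 expected), tilt is under 0.5°, and the gripper is clear.

```bash
python3 -c "
from rig import r
r.sleep(.3); print(r.job_done(), r.get_clock())"
```

```text
the job is handed in; nothing more can be done
the job is handed in; nothing more can be done
```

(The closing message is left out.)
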